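Rock the angle gauge on a sprung stud until its pointer is in the fork, and hold

TASK

To check the lopsided sprung stud on the heatsink offcut, pick up the fallen pendulum angle gauge, stand its foot centrally on top of the stud and push the stud part of the way down, not to its stop. With the dial kept vertical, rock the gauge sideways on the stud until its swinging pointer comes to rest between the two prongs of the index fork. Finish while still gripping the gauge steadily there, without letting go, and leave the spool, the jar and the screwdriver where they are.

Things in the scene. Friction and masses are not known exactly. Their poses are not given: they have to be found in the camera images.
- gauge: grey pendulum angle gauge, 184 mm tall, 144 wide, about 0.35 kg. Origin: centre of its foot's underside; own z up through dial and grip tab, x = normal of the white dial (on its +x face), y across. At the start it has fallen sideways: it leans 45 degrees towards its own +y, on the foot's edge and one ear, its x axis level and within 0.35 rad of world +x
- gauge_foot (a point): centre of the underside of the gauge's flat foot = the gauge's origin. Foot 24 (x) by 50 (y) by 22 mm tall. Above it a round housing of radius 60, 20 thick (x), centre at z 80. Two rubber ears (radius 6) stick out sideways at y +-66, z 50
- gauge_grip (a point): middle of the grip tab on top, 162 mm above the foot's underside on the gauge's z axis. The tab is 20 thick (x, -10 to +10), 40 wide (y), its top at z 184, both faces free from z 140 up: grasp it across its thickness
- pointer (a joint): angle (rad) of the black pointer about the gauge's x axis; it hangs freely from the dial's centre (gauge x 13.5, y 0, z 80 mm) and swings for a second or two. 0 = along the gauge's -z, positive = tip towards gauge +y; turning the gauge by +a about its x axis from upright brings it to -a. Stops at +-1.5
- fork (a joint): angle (rad) of the two-pronged black index fork at the dial's lower edge, same zero and sign as the pointer. Differs from run to run (0.13 to 0.5, so on the gauge's +y side); it stays where it is on the dial. Gap between the prongs 13 mm, each prong 4 wide and 14 long; the pointer is 4 wide
- pointer_tip (a point): tip of the pointer, 50 mm from its pivot
- fork_mid (a point): middle of the gap between the fork's prongs, 50 mm from the same pivot: pointer_tip is here when the pointer is on the mark
- block: heatsink offcut fixed to the bench: aluminium plate 90 x 80 x 12 mm with four thin fins of uneven height (top at most 38 above the bench) and a dark sleeve, 28 in diameter, its top 42 above the bench, from which the stud sticks up. Origin: centre of its underside, z up
- stud_top (a point): top of the stud's main dome, 70 mm above the bench when the stud is up; moves down with the stud. The stud is an upright steel pin 17 in diameter at the block's centre, its round top of radius 8.5 with a smaller lump (radius 5, top 2.5 lower) 5.5 off centre towards block +y
- stud (a joint): how far the sprung stud is pushed down (m): 0 up, stop at 0.012. It takes 1.6 N to start it and 0.4 N more per mm
- spool: bystander: upright spool of copper wire, radius 27, height 48; origin at the centre of its underside
- jar: bystander: small closed jar with black cap, radius 24, height 62; origin at the centre of its underside
- driver: bystander: screwdriver lying on the bench, about 160 long

How it is judged:
On the way, in this order (a step that is already met when the one before it is completed fails the run):
1. the gauge is lifted off the bench in the gripper (height (world z) of gauge_foot above 0.035 m and contact force between the fingers and gauge above 1 N), for 0.1 s.
2. the gauge's foot stands on the stud (distance between gauge_foot and stud_top below 0.012 m and value of joint stud above 0.001 m and angle between gauge's own z axis and vertical below 0.8 rad), for 0.2 s.
At the end, for the whole second after the job is handed in: The gripper still holds the gauge, which is still; the centre of its foot is within 12 mm of the stud's top and has the stud pushed 1.5 to 10.5 mm down; the dial is vertical within 0.2 rad; the pointer is at rest in the fork, its tip within 4.5 mm of the fork's middle (distance between pointer_tip and fork_mid below 0.0045 m and velocity of joint pointer between -0.3 and 0.3 rad/s and distance between gauge_foot and stud_top below 0.012 m and value of joint stud between 0.0015 and 0.0105 m and contact force between gauge and block above 0.5 N and contact force between the fingers and gauge above 1 N and angle between gauge's own x axis and vertical between 1.37 and 1.77 rad and angle between gauge's own z axis and vertical below 0.8 rad and linear speed of gauge below 0.03 m/s); the arm keeps its last pose, push and grip.
It fails at once if the spool, jar or screwdriver is pushed more than 40 mm away (distance of any of spool, jar, driver from where it was at the start of the episode above 0.04 m).
It fails at once if the spool or jar is knocked over (angle between any of spool, jar's own z axis and vertical above 0.6 rad).
It also fails if it takes over 45 s, if anything falls off the work surface, if the arm or the gripper's body presses on something with over 40 N, if the wrist force passes 120 N, or if a joint passes its speed limit or range.

ROBOT

A 7-joint arm with a two-finger parallel gripper is mounted at the origin on the work surface. World frame = base frame: x ahead of the robot, y to its left, z up, the work surface at z = 0. Lengths are in m, angles in rad, forces in N, time in s.
With the tool pointing down it reaches from about 0.425 to 0.875 m from the base axis. Payload 4.7 kg.
Tool frame: the origin (TCP) lies at the very end of the fingers, on their centre line; the grasp point (between the pads) lies 19 mm behind it; z points along the fingers, y is the direction in which the jaws open and shut (so a half turn about z gives the same grasp; the last joint's range is limited). The gripper opens to 87 mm and grips with 3 to 60 N. Pads are 19 mm wide; open, the fingers measure 117 mm over their backs; the gripper's body (75 mm by 190 mm) begins 51 mm behind the grasp point.
Start: joints at [-1.191, 0.321, -0.07, 1.45, 0.023, 1.371, -0.057], TCP at [0.233, 0.607, 0.223] pointing down, gripper open.
Joint ranges: [-2.86, 2.86], [-0.3, 2.09], [-1.38, 1.24], [0.06, 2.45], [-1.56, 4.7], [0.09, 2.05], [-2.69, 2.69]. Speed limits (rad/s): [2.57, 2.57, 3.14, 3.14, 3.14, 3.14, 3.14].

INTERFACE

Orientations are given as a unit quaternion [w, x, y, z].
In Python, from plant import r, viewer gives the robot as it stands. The module is installed in compiled form; this text tells all that it offers.
- The arm moves only by the tool step_arm, never from a script. Its argument "increments" is a list that holds one entry, the list of rows, each a list of 7 numbers: the shift along the tool's x, y, z in mm, then the turn, a rotation vector about the tool's x, y, z in rad, then the opening, from 0 (shut) to 1 (fully open). In form: [[[x, y, z, wx, wy, wz, grip], ...]]. A call has 1 to 8 rows; each row shifts and turns the pose as measured when the row begins, along the tool's axes as they then stand; what a row does not reach is not made up. A row lasts 1/10 s, in which the tool goes at most 50 mm and 8.59 degrees, less where a joint would pass 70% of its speed; a pose out of reach is approached as far as the arm can. A call is refused whole if a number of a shift passes 50 or a number of a turn 0.15, either way. A call with a gripper value outside its range is refused whole. The fingers move at their own pace and stop on an object; "grip_force" is the grip in N (left out, the last holds). Time passes only in rows, so rows that do not move let the fingers close. It gives the time, the measured TCP pose, the force and the opening at its end, in the units of the state.
- r.get_state(): the state, without advancing time (a new reading comes with each control period).
- viewer.grab_frame(name): name is "scene" or "side" or "wrist"; returns the picture (384x512x3 uint8, red, green, blue); there is no depth.
- viewer.camera_info(name): a dict with "K" (3x3 intrinsics, pixels), "D" ([k1, k2, p1, p2, k3] as OpenCV has them; the pictures are not rectified), "T" (4x4, takes a point from camera to world coordinates). Camera axes: x right, y down, z forward; pixel columns grow to the right and rows downward; lengths in m; the calibration is good to about 2 mm. A picture is of the moment at which its call begins: read the wrist's pose just before it. camera_info takes no time and is no camera call; for the wrist camera it gives the pose at the moment of the call.
- r.sign_off(): hands the job in, once; it reports no verdict.
The state is a dict: "time_s": time; "joint_pos": joint angles; "joint_velocities": joint speeds; "joint_efforts": joint torques, N m; "tool_pos": TCP position; "eef_rot": TCP orientation; "ft_force": force on the tool from outside, world axes, zero at the start; "torque": the same for the moment, N m; "grip_width": opening from 0.0 (shut) to 1.0 (fully open).
Only numpy, scipy, OpenCV 4.12 (cv2) and the standard library are available. Lean on these libraries where they do the work, as an engineer would, in place of code of your own. Each camera call takes 0.05 s, during which the arm holds its last target.

## Working session

There is one attempt and no reset: what is moved stays moved. The work goes in short steps, Python scripts to look and compute and a tool call to move; the robot and the scene stay as the last step left them, time stands still between calls to the robot, and variables do not carry over. Pictures are saved under pics/ and viewed, and the job is handed in when it is done.

Besides the shell and the picture viewer there is one more tool, called after "Request:" as name(argument=value, ...), one argument or row to a line, values as JSON. step_arm: Moves the arm, as the interface text tells. Its arguments: {"type":"object","properties":{"increments":{"type":"array","items":{"type":"array","items":{"type":"array","items":{"type":"number"}}}},"grip_force":{"type":"number"}},"required":["increments"]}

```bash
mkdir -p pics; cat > h.py <<'E'
import numpy as np, cv2
from plant import r, viewer
def save(n,f):
    im=viewer.grab_frame(n); cv2.imwrite('pics/'+f+'.png',cv2.cvtColor(im,cv2.COLOR_RGB2BGR)); return im
def ray(info,u,v):
    K,D,T=[np.array(info[k],float) for k in('K','D','T')]
    p=cv2.undistortPoints(np.array([[[u,v]]],float),K,D)[0,0]
    return T[:3,3],T[:3,:3]@np.array([p[0],p[1],1.])
def onz(info,u,v,z):
    o,d=ray(info,u,v); return o+d*(z-o[2])/d[2]
def proj(info,P):
    K,D,T=[np.array(info[k],float) for k in('K','D','T')]
    Ti=np.linalg.inv(T); rv=cv2.Rodrigues(Ti[:3,:3])[0]
    return cv2.projectPoints(np.array(P,float).reshape(-1,1,3),rv,Ti[:3,3],K,D)[0][:,0]
E
python3 - <<'E'
from h import *
np.set_printoptions(precision=3,suppress=True)
for n in('scene','side','wrist'):
    i=viewer.camera_info(n); print(n,i['K'],i['D'],i['T']); save(n,n+'0')
print(r.get_state())
E
```

```text
scene [[441.408   0.    261.012]
 [  0.    441.408 186.877]
 [  0.      0.      1.   ]] [-0.088  0.     0.     0.     0.   ] [[ 0.822  0.424 -0.379  0.93 ]
 [ 0.569 -0.613  0.549 -0.454]
 [ 0.001 -0.667 -0.745  0.754]
 [ 0.     0.     0.     1.   ]]
side [[465.777   0.    248.734]
 [  0.    465.777 193.52 ]
 [  0.      0.      1.   ]] [-0.067  0.     0.     0.     0.   ] [[ 0.863 -0.329  0.383  0.167]
 [-0.505 -0.568  0.651 -0.74 ]
 [ 0.003 -0.755 -0.656  0.855]
 [ 0.     0.     0.     1.   ]]
wrist [[325.86    0.    254.7  ]
 [  0.    325.86  190.648]
 [  0.      0.      1.   ]] [0.016 0.    0.    0.    0.   ] [[ 0.358  0.896  0.263  0.16 ]
 [ 0.934 -0.342 -0.104  0.634]
 [-0.003  0.283 -0.959  0.384]
 [ 0.     0.     0.     1.   ]]
{'time_s': 0.15, 'joint_pos': array([-1.191,  0.322, -0.07 ,  1.451,  0.023,  1.371, -0.057]), 'joint_velocities': array([ 0.001, -0.002, -0.003, -0.004,  0.001,  0.001,  0.002]), 'joint_efforts': array([  0.   , -49.18 ,  -0.404, -31.288,  -0.064,   0.04 ,   0.   ]), 'tool_pos': array([0.232, 0.607, 0.222]), 'eef_rot': array([-0.   ,  0.182,  0.983, -0.001]), 'ft_force': array([0.39 , 0.258, 0.675]), 'torque': array([-0.063, -0.015,  0.002]), 'grip_width': 1.0009884760793548}
```

View pics/scene0.png

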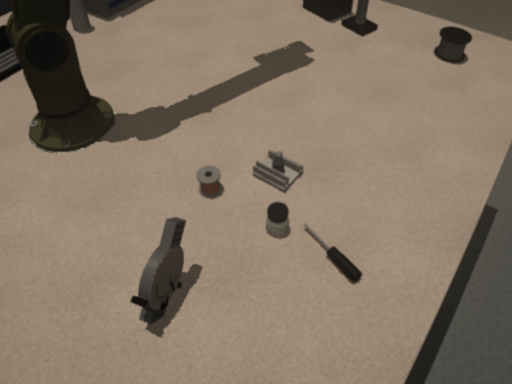

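View pics/side0.png

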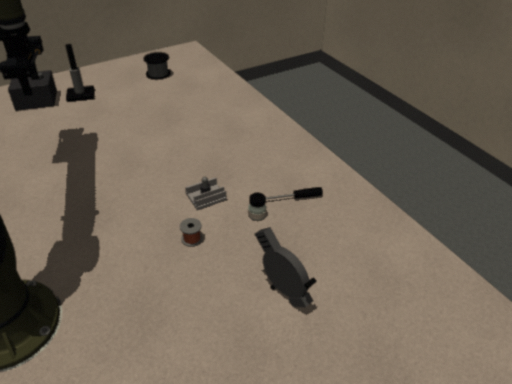

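View pics/wrist0.png

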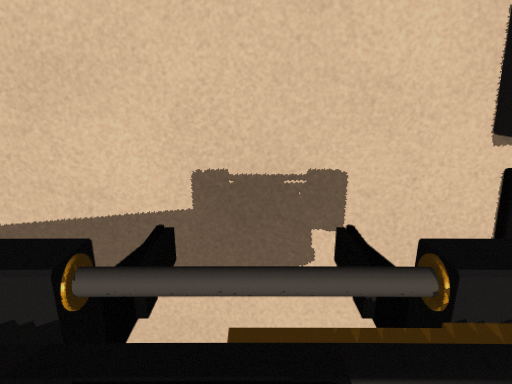

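```bash
python3 - <<'E'
import cv2
a=cv2.imread('pics/scene0.png');b=cv2.imread('pics/side0.png')
def c(im,x,y,w,h,s,f): cv2.imwrite('pics/'+f+'.png',cv2.resize(im[y:y+h,x:x+w],None,fx=s,fy=s,interpolation=cv2.INTER_CUBIC))
c(a,120,205,100,125,4.6,'g_s'); c(b,240,215,90,100,5.5,'g_d'); c(a,185,140,130,105,5,'b_s'); c(b,170,165,160,85,4.8,'b_d')
E
```

```text
(no output)
```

View pics/g_s.png

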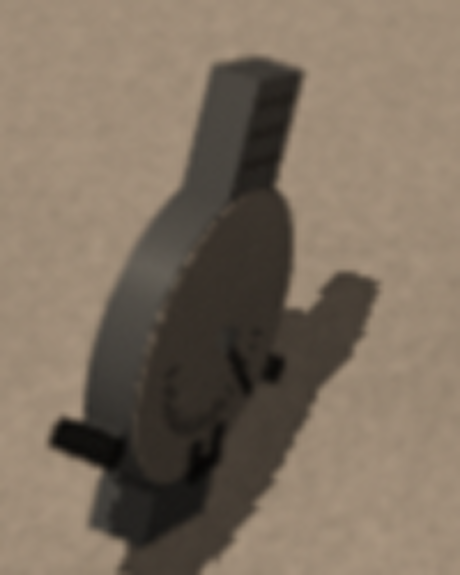

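View pics/g_d.png

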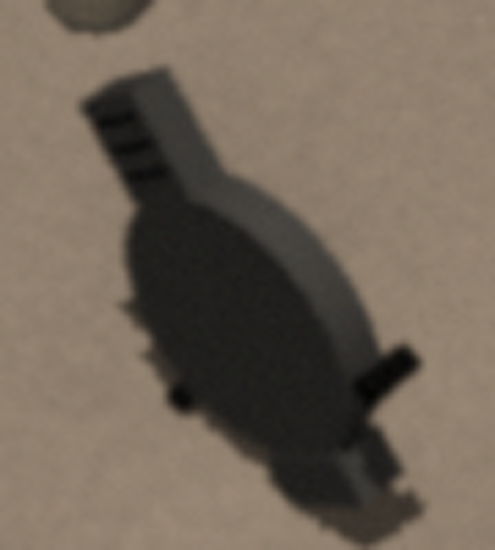

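View pics/b_s.png

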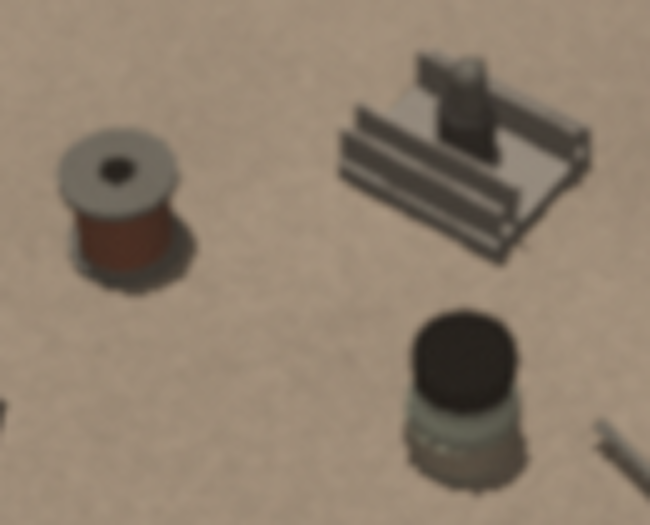

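View pics/b_d.png

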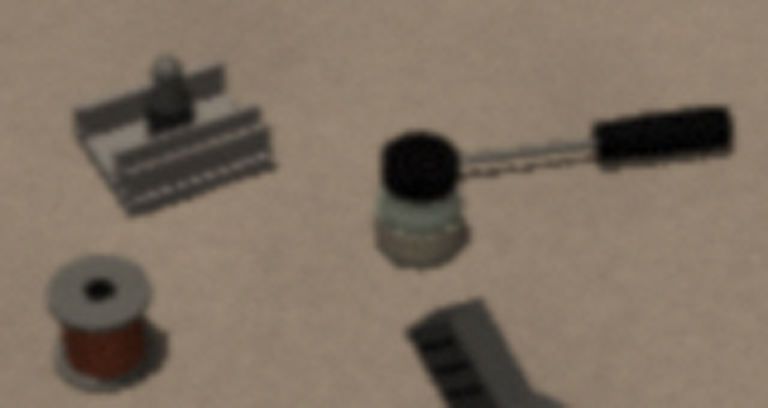

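```bash
cat > fit0.py <<'E'
from h import *
from scipy.optimize import least_squares
from scipy.spatial.transform import Rotation as Ro
np.set_printoptions(precision=4,suppress=True)
si,di=viewer.camera_info('scene'),viewer.camera_info('side')
S=lambda u,v:(u/4.6+120-.5,v/4.6+205-.5)
Dd=lambda u,v:(u/5.5+240-.5,v/5.5+215-.5)
Ps=[[10,-20,184],[10,20,184],[-10,-20,184],[-10,20,184],[-12,-25,0],[12,-25,0]]
us=[S(262,80),S(302,70),S(216,67),S(255,57),S(92,527),S(150,543)]
Pd=[[-10,20,184],[-10,-20,184],[10,-20,184]]
ud=[Dd(83,107),Dd(128,80),Dd(168,70)]
def W(p,P):
    R=Ro.from_euler('z',p[2])*Ro.from_euler('x',-np.pi/4)
    return R.apply(np.array(P)/1000.)+[p[0],p[1],.0177]
f=lambda p:np.r_[(proj(si,W(p,Ps))-us).ravel(),(proj(di,W(p,Pd))-ud).ravel()]
s=least_squares(f,[.6,-.1,0],loss='soft_l1'); print(s.x,s.fun.reshape(-1,2))
print('grip',W(s.x,[[0,0,162]]),'foot',W(s.x,[[0,0,0]]))
def tri(a,b):
    o1,d1=ray(si,*a);o2,d2=ray(di,*b)
    A=np.c_[d1,-d2];t=np.linalg.lstsq(A,o2-o1,rcond=None)[0]
    return (o1+d1*t[0]+o2+d2*t[1])/2,np.linalg.norm(o1+d1*t[0]-o2-d2*t[1])
print('stud',tri((278.1,152.),(204.3,177.)))
B=lambda u,v:(u/5+185-.5,v/5+140-.5)
print('stud@70',onz(si,278.1,152,.07),onz(di,204.3,177,.07))
# plate bottom corners in scene crop
for u,v in[(340,178),(500,265),(587,165)]: print(onz(si,*B(u,v),0.0))
C=lambda u,v:(u/4.8+170-.5,v/4.8+165-.5)
for u,v in[(133,215),(275,168)]: print(onz(di,*C(u,v),0.0))
print('spool',onz(si,*B(118,172),.048),onz(di,*C(100,290),.048))
print('jar',onz(si,*B(465,360),.062),onz(di,*C(420,165),.062))
for u,v in[(305,227),(333,252),(357,277)]: print('drv',onz(si,u,v,.01))
E
python3 fit0.py
```

```text
[ 0.5744 -0.2802  0.2421] [[-0.3563  0.0623]
 [ 0.7615  0.0469]
 [-0.7718 -0.4873]
 [ 0.9957 -0.3213]
 [ 0.2088  0.3317]
 [-0.4115  1.6363]
 [-1.201  -0.4697]
 [ 0.3096  1.9926]
 [-0.2872 -0.93  ]]
grip [[ 0.547  -0.169   0.1323]] foot [[ 0.5744 -0.2802  0.0177]]
stud (array([0.555 , 0.1552, 0.0716]), np.float64(0.0005998282748130405))
stud@70 [0.5539 0.1571 0.07  ] [0.5557 0.1567 0.07  ]
[ 0.509   0.1199 -0.    ]
[ 0.5999  0.117  -0.    ]
[0.5999 0.1932 0.    ]
[ 0.5127  0.1218 -0.    ]
[0.6005 0.1168 0.    ]
spool [0.4531 0.0305 0.048 ] [0.4543 0.031  0.048 ]
jar [0.6428 0.0195 0.062 ] [0.6371 0.018  0.062 ]
drv [0.6914 0.0531 0.01  ]
drv [0.7698 0.0315 0.01  ]
drv [0.8358 0.0072 0.01  ]
```

```bash
cat >> h.py <<'E'
from scipy.spatial.transform import Rotation as Ro
def cur():
    s=r.get_state(); q=s['eef_rot']; return np.array(s['tool_pos']),Ro.from_quat([q[1],q[2],q[3],q[0]]),s
def toolR(yaw,t):  # tool y along gauge x at yaw; t tilt: body leans toward +gh
    gx=np.array([np.cos(yaw),np.sin(yaw),0]);gh=np.array([-np.sin(yaw),np.cos(yaw),0])
    z=-(np.sin(t)*gh+np.cos(t)*np.array([0,0,1])); return Ro.from_matrix(np.c_[np.cross(gx,z),gx,z])
def plan(P,R,n=None,dmax=45,wmax=.13):
    p,q,s=cur(); d=np.linalg.norm(P-p)*1000; w=(q.inv()*R).magnitude()
    k=n or max(1,int(np.ceil(max(d/dmax,w/wmax)))); print('n',k,'d',d,'w',w)
    rv=(q.inv()*R).as_rotvec()/k; out=[]
    for i in range(k):
        out.append([round(x,1) for x in (q*Ro.from_rotvec(rv*i)).inv().apply((P-p)/k)*1000]+[round(x,3) for x in rv])
    for o in out: print(o)
E
python3 - <<'E'
from h import *
R=toolR(.242,0.4); z=R.as_matrix()[:,2]
G=np.array([.5744,-.2802,.0177])+.164*np.array([-np.sin(.242),np.cos(.242),1])/2**.5
T=G+.019*z; print(G,T,z, R.as_quat())
print(cur()[:2])
plan(np.array([.55,.35,.33]),toolR(.6,0))
E
```

```text
[ 0.54660947 -0.16761365  0.13366551] [ 0.54838258 -0.174797    0.11616535] [ 0.09332209 -0.37807094 -0.92106099] [ 0.60429477  0.77159467 -0.12249661  0.15640998]
(array([0.23237278, 0.60660271, 0.2217272 ]), Rotation.from_matrix(array([[-9.33850868e-01,  3.57662335e-01, -4.58218112e-04],
                            [ 3.57662624e-01,  9.33849879e-01, -1.36052909e-03],
                            [-5.87030816e-05, -1.43441876e-03, -9.99998969e-01]])))
n 10 d 422.4393465017588 w 0.6050341888311062
[np.float64(-38.8), np.float64(-12.6), np.float64(-10.8), np.float64(-0.0), np.float64(0.0), np.float64(0.061)]
[np.float64(-39.5), np.float64(-10.2), np.float64(-10.8), np.float64(-0.0), np.float64(0.0), np.float64(0.061)]
[np.float64(-40.1), np.float64(-7.8), np.float64(-10.8), np.float64(-0.0), np.float64(0.0), np.float64(0.061)]
[np.float64(-40.5), np.float64(-5.4), np.float64(-10.8), np.float64(-0.0), np.float64(0.0), np.float64(0.061)]
[np.float64(-40.7), np.float64(-2.9), np.float64(-10.8), np.float64(-0.0), np.float64(0.0), np.float64(0.061)]
[np.float64(-40.8), np.float64(-0.5), np.float64(-10.8), np.float64(-0.0), np.float64(0.0), np.float64(0.061)]
[np.float64(-40.8), np.float64(2.0), np.float64(-10.8), np.float64(-0.0), np.float64(0.0), np.float64(0.061)]
[np.float64(-40.6), np.float64(4.5), np.float64(-10.8), np.float64(-0.0), np.float64(0.0), np.float64(0.061)]
[np.float64(-40.2), np.float64(6.9), np.float64(-10.8), np.float64(-0.0), np.float64(0.0), np.float64(0.061)]
[np.float64(-39.8), np.float64(9.3), np.float64(-10.8), np.float64(-0.0), np.float64(0.0), np.float64(0.061)]
```

Request:
step_arm(
  increments=[
    [[-39, -12, -11, 0, 0, 0.06, 1], [-40, -10, -11, 0, 0, 0.06, 1], [-40, -8, -11, 0, 0, 0.06, 1], [-40, -5, -11, 0, 0, 0.06, 1], [-41, -3, -11, 0, 0, 0.06, 1], [-41, 0, -11, 0, 0, 0.06, 1], [-41, 2, -11, 0, 0, 0.06, 1], [-40, 5, -11, 0, 0, 0.06, 1]],
  ],
)

```text
time_s: 0.95
tool_pos: [0.4869, 0.4004, 0.3059]
eef_rot: [-0.003, 0.411, 0.912, -0.005]
ft_force: [0.1, 1.4, 0.2]
grip_width: 1.002
```

```bash
sed -i 's/for o in out: print(o)/for o in out: print([float(x) for x in o])/' h.py; python3 - <<'E'
from h import *
print(cur()[0])
R=toolR(.242,0.4); z=R.as_matrix()[:,2]
T=np.array([.5484,-.1748,.1162])-.12*z
plan(T,R)
E
```

```text
[0.4868696  0.40038619 0.30589712]
n 12 d 538.0593953022726 w 0.6229081407777624
[-35.9, -26.0, 6.9, 0.007, -0.033, 0.04]
[-36.6, -24.5, 8.2, 0.007, -0.033, 0.04]
[-37.3, -23.0, 9.6, 0.007, -0.033, 0.04]
[-37.8, -21.4, 11.0, 0.007, -0.033, 0.04]
[-38.3, -19.8, 12.4, 0.007, -0.033, 0.04]
[-38.6, -18.2, 13.7, 0.007, -0.033, 0.04]
[-38.8, -16.6, 15.1, 0.007, -0.033, 0.04]
[-38.9, -14.9, 16.5, 0.007, -0.033, 0.04]
[-38.9, -13.2, 17.9, 0.007, -0.033, 0.04]
[-38.8, -11.5, 19.2, 0.007, -0.033, 0.04]
[-38.6, -9.9, 20.6, 0.007, -0.033, 0.04]
[-38.3, -8.2, 21.9, 0.007, -0.033, 0.04]
```

Request:
step_arm(
  increments=[
    [[-36, -26, 7, 0.007, -0.033, 0.04, 1], [-37, -25, 8, 0.007, -0.033, 0.04, 1], [-37, -23, 10, 0.007, -0.033, 0.04, 1], [-38, -21, 11, 0.007, -0.033, 0.04, 1], [-38, -20, 12, 0.007, -0.033, 0.04, 1], [-39, -18, 14, 0.007, -0.033, 0.04, 1], [-39, -17, 15, 0.007, -0.033, 0.04, 1], [-39, -15, 16, 0.007, -0.033, 0.04, 1]],
  ],
)

```text
time_s: 1.75
tool_pos: [0.5217, 0.0304, 0.253]
eef_rot: [0.11, 0.554, 0.821, -0.087]
ft_force: [0.5, 0.4, -0.2]
grip_width: 0.999
```

```bash
python3 - <<'E'
from h import *
print(cur()[0])
R=toolR(.242,0.4); z=R.as_matrix()[:,2]
T=np.array([.5484,-.1748,.1162])-.1*z
plan(T,R)
E
```

```text
[0.52171705 0.03042262 0.25303017]
n 4 d 174.1529524906074 w 0.18252977581282712
[-35.7, -11.3, 22.2, 0.007, -0.029, 0.034]
[-35.4, -9.9, 23.3, 0.007, -0.029, 0.034]
[-35.0, -8.5, 24.4, 0.007, -0.029, 0.034]
[-34.6, -7.2, 25.5, 0.007, -0.029, 0.034]
```

Request:
step_arm(
  increments=[
    [[-36, -11, 22, 0.007, -0.029, 0.034, 1], [-35, -10, 23, 0.007, -0.029, 0.034, 1], [-35, -9, 24, 0.007, -0.029, 0.034, 1], [-35, -7, 25, 0.007, -0.029, 0.034, 1], [0, 0, 0, 0, 0, 0, 1]],
  ],
)

```text
time_s: 2.25
tool_pos: [0.5353, -0.15, 0.2072]
eef_rot: [0.156, 0.609, 0.767, -0.126]
ft_force: [-0.4, 0.0, 0.4]
grip_width: 0.996
```

```bash
python3 - <<'E'
from h import *
wi=viewer.camera_info('wrist'); a=save('wrist','w1'); 
np.save('w1.npy',wi['T'])
R=toolR(.242,0.4); z=R.as_matrix()[:,2]
T=np.array([.5484,-.1748,.1162])
plan(T-.0*z,R)
from scipy.spatial.transform import Rotation as Ro
Rg=Ro.from_euler('z',.242)*Ro.from_euler('x',-np.pi/4)
print(proj(wi,Rg.apply(np.array([[10,-20,184],[10,20,184],[-10,-20,184],[-10,20,184],[13.5,0,80]])/1000)+[.5744,-.2802,.0177]))
E
```

```text
n 3 d 96.33501923429702 w 0.010130112286673999
[2.8, 1.9, 31.9, -0.002, 0.001, -0.003]
[2.7, 1.8, 31.9, -0.002, 0.001, -0.003]
[2.7, 1.8, 31.9, -0.002, 0.001, -0.003]
[[278.95452685 211.23685601]
 [278.17117078 154.0684177 ]
 [249.95034088 211.44430273]
 [249.63691377 154.33389031]
 [275.76504087 194.5344379 ]]
```

View pics/w1.png

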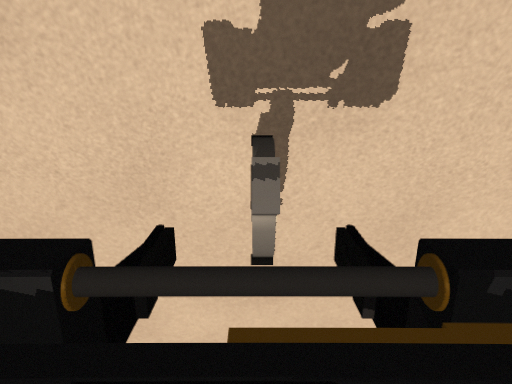

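The wrist view has the tab's end at columns 250–280, rows ~155–213. That matches the prediction (250–279, 154–211), so I'm going in.

Request:
step_arm(
  increments=[
    [[3, 2, 32, 0, 0, 0, 1], [3, 2, 32, 0, 0, 0, 1], [2, 1, 31, 0, 0, 0, 1], [0, 0, 0, 0, 0, 0, 1]],
  ],
)

```text
time_s: 2.7
tool_pos: [0.5512, -0.1697, 0.116]
eef_rot: [0.157, 0.606, 0.77, -0.12]
ft_force: [-0.8, 0.0, 0.8]
grip_width: 0.999
```

```bash
python3 - <<'E'
from h import *
a=save('wrist','w2'); a=save('scene','s2')
cv2.imwrite('pics/s2c.png',cv2.resize(cv2.imread('pics/s2.png')[180:340,90:260],None,fx=3.5,fy=3.5,interpolation=2))
plan(np.array([.5484,-.1748,.1162]),toolR(.242,0.4))
E
```

```text
n 1 d 9.075957594081373 w 0.011318833312864785
[-2.8, -7.1, 4.9, 0.01, -0.001, -0.005]
```

View pics/w2.png

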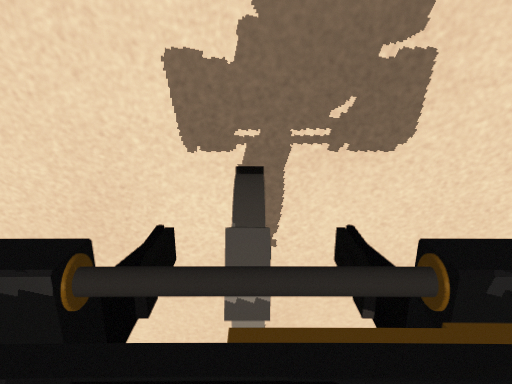

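View pics/s2c.png

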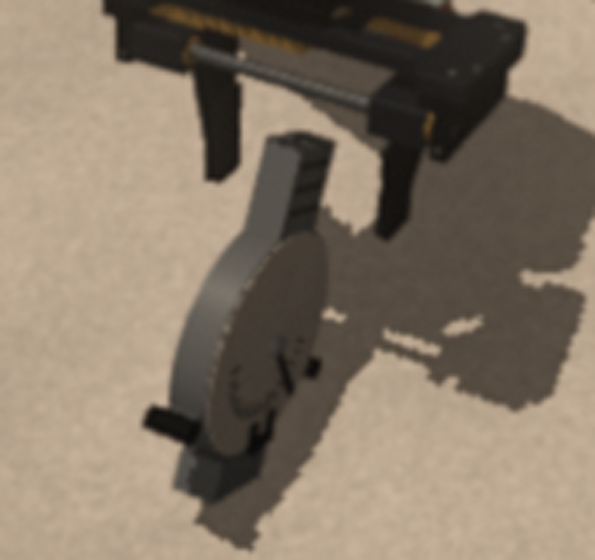

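Request:
step_arm(
  increments=[
    [[-3, -5, 5, 0, 0, 0, 1], [0, 0, 0, 0, 0, 0, 1]],
  ],
)

```text
time_s: 3.0
tool_pos: [0.5525, -0.1729, 0.1192]
eef_rot: [0.161, 0.605, 0.771, -0.116]
ft_force: [-0.3, -0.4, -0.6]
grip_width: 0.997
```

```bash
python3 - <<'E'
from h import *
a=save('wrist','w3')
plan(np.array([.5484,-.1748,.1162]),toolR(.242,0.4))
E
```

```text
n 1 d 6.733219464896888 w 0.01794647291667931
[0.1, -5.7, 3.6, 0.017, -0.001, -0.004]
```

View pics/w3.png

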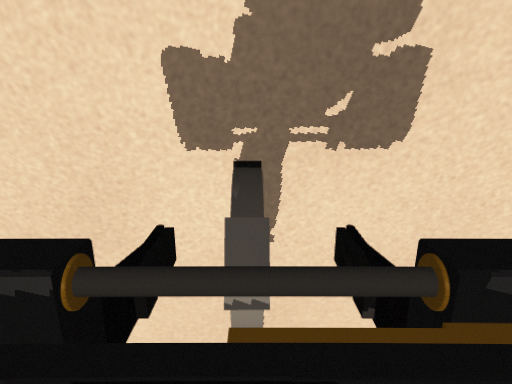

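```bash
python3 - <<'E'
from h import *
s=r.get_state(); print(s['joint_pos'],s['joint_velocities'],s['tool_pos'])
plan(np.array([.5484,-.1748,.1162]),toolR(.242,0.4))
E
```

```text
[-0.477366    0.15043459  0.53335714  1.95971576  0.37213739  0.95058924
  0.08451481] [ 9.32276368e-05  1.76075983e-03 -6.11408070e-03 -6.71840259e-03
 -1.95842913e-03 -1.00064633e-02 -1.77003620e-03] [ 0.5535413  -0.17220859  0.11969112]
n 1 d 6.733219464896888 w 0.01794647291667931
[0.1, -5.7, 3.6, 0.017, -0.001, -0.004]
```

Request:
step_arm(
  increments=[
    [[0, -6, 4, 0.017, 0, 0, 1]],
  ],
)

```text
time_s: 3.15
tool_pos: [0.5492, -0.1745, 0.1173]
eef_rot: [0.157, 0.606, 0.77, -0.121]
ft_force: [0.9, -0.6, 0.1]
grip_width: 1.003
```

```bash
python3 - <<'E'
from h import *
plan(np.array([.5484,-.1748,.1162]),toolR(.242,0.4))
s=r.get_state(); print(s['joint_velocities'],s['tool_pos'])
E
```

```text
n 1 d 1.3650292869675722 w 0.0056945654394867035
[0.3, -0.8, 1.0, 0.003, -0.001, -0.005]
[ 0.02240076  0.06082933  0.0196636   0.01686973 -0.0092939   0.09699548
  0.01331418] [ 0.54919736 -0.17452303  0.11727276]
```

Request:
step_arm(
  increments=[
    [[0, -1, 1, 0, 0, 0, 0.6], [0, -1, 1, 0, 0, 0, 0.4], [0, 0, 0, 0, 0, 0, 0.25], [0, 0, 0, 0, 0, 0, 0.1], [0, 0, 0, 0, 0, 0, 0.1], [0, 0, 0, 0, 0, 0, 0.1], [0, 0, 0, 0, 0, 0, 0.1]],
  ],
  grip_force=35,
)

```text
time_s: 3.85
tool_pos: [0.5472, -0.1758, 0.1157]
eef_rot: [0.157, 0.606, 0.77, -0.121]
ft_force: [0.5, -0.0, -0.1]
grip_width: 0.445
```

```bash
python3 - <<'E'
from h import *
a=save('wrist','w4'); a=save('scene','s4')
cv2.imwrite('pics/s4c.png',cv2.resize(cv2.imread('pics/s4.png')[180:340,90:260],None,fx=3.5,fy=3.5,interpolation=2))
plan(np.array([.5484,-.1748,.1162]),toolR(.242,0.4))
E
```

```text
n 1 d 1.6517756520854183 w 0.006016491611699025
[0.5, 1.4, -0.7, 0.003, -0.001, -0.005]
```

View pics/w4.png

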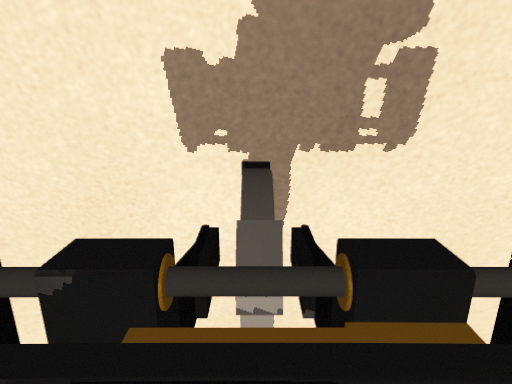

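View pics/s4c.png

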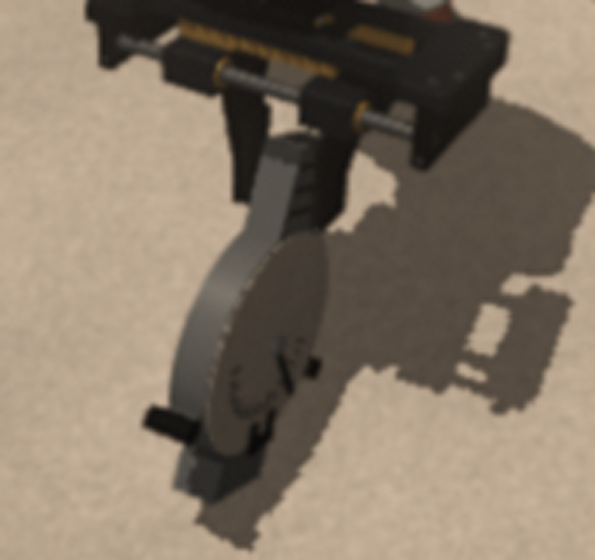

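The fingers are closing, with the tab centred at column ~259 between the pads (~255). Continuing to close.

Request:
step_arm(
  increments=[
    [[0, 0, 0, 0, 0, 0, 0.05], [0, 0, 0, 0, 0, 0, 0.05], [0, 0, 0, 0, 0, 0, 0.05], [0, 0, 0, 0, 0, 0, 0.05], [0, 0, 0, 0, 0, 0, 0.05]],
  ],
  grip_force=40,
)

```text
time_s: 4.45
tool_pos: [0.5472, -0.1758, 0.1158]
eef_rot: [0.157, 0.606, 0.77, -0.121]
ft_force: [0.2, 0.3, 0.2]
grip_width: 0.227
```

```bash
python3 - <<'E'
from h import *
a=save('wrist','w5'); a=save('scene','s5')
p,q,s=cur();print(p,s['ft_force'],s['grip_width'])
cv2.imwrite('pics/s5c.png',cv2.resize(cv2.imread('pics/s5.png')[180:340,90:260],None,fx=3.5,fy=3.5,interpolation=2))
E
```

```text
[ 0.54720964 -0.17577862  0.11578473] [-0.28315477  0.77804498  0.50502169] 0.22446845571201246
```

View pics/s5c.png

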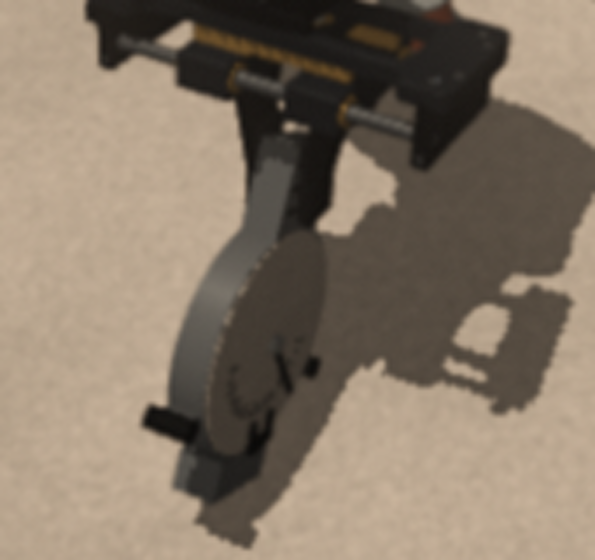

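```bash
python3 - <<'E'
from h import *
p,q,s=cur()
yaw=np.arctan2(*q.as_matrix()[[1,0],1]); print('yaw',yaw,'tooly',q.as_matrix()[:,1])
Rg=Ro.from_euler('z',.242)*Ro.from_euler('x',-np.pi/4)
Rt=q.inv()*Rg; o=q.inv().apply(np.array([.5744,-.2802,.0177])-p); print('gauge origin in tool',o,Rt.as_matrix())
print('predicted lean axis', np.arctan2(*(Rt.as_matrix()[[0,2],2])))
plan(p+[0,0,.08],q)
E
```

```text
yaw 0.23858028017281557 tooly [0.97166339 0.23632067 0.0047743 ]
gauge origin in tool [-0.06132762  0.00127466  0.13229154] [[ 5.00538624e-03  9.26199888e-01  3.76999620e-01]
 [ 9.99982756e-01 -5.79401276e-03  9.57863141e-04]
 [ 3.07151334e-03  3.76988325e-01 -9.26212918e-01]]
predicted lean axis 2.7550377190561313
n 2 d 80.0 w 0.0
[-15.5, 0.2, -36.9, 0.0, 0.0, 0.0]
[-15.5, 0.2, -36.9, 0.0, 0.0, 0.0]
```

Request:
step_arm(
  increments=[
    [[-8, 0, -18, 0, 0, 0, 0.05], [-12, 0, -28, 0, 0, 0, 0.05], [-12, 0, -28, 0, 0, 0, 0.05], [-6, 0, -15, 0, 0, 0, 0.05], [0, 0, 0, 0, 0, 0, 0.05]],
  ],
)

```text
time_s: 5.05
tool_pos: [0.541, -0.1741, 0.2083]
eef_rot: [0.15, 0.607, 0.771, -0.123]
ft_force: [0.4, 1.6, -5.1]
grip_width: 0.224
```

```bash
python3 - <<'E'
from h import *
a=save('scene','s6');a=save('side','d6')
p,q,s=cur();print(p,s['ft_force'],s['grip_width'])
cv2.imwrite('pics/s6c.png',cv2.resize(cv2.imread('pics/s6.png')[130:330,60:280],None,fx=3,fy=3,interpolation=2))
E
```

```text
[ 0.53964227 -0.17405819  0.20592395] [ 0.04429595  0.26358885 -5.01053943] 0.22721560157012388
```

View pics/s6c.png

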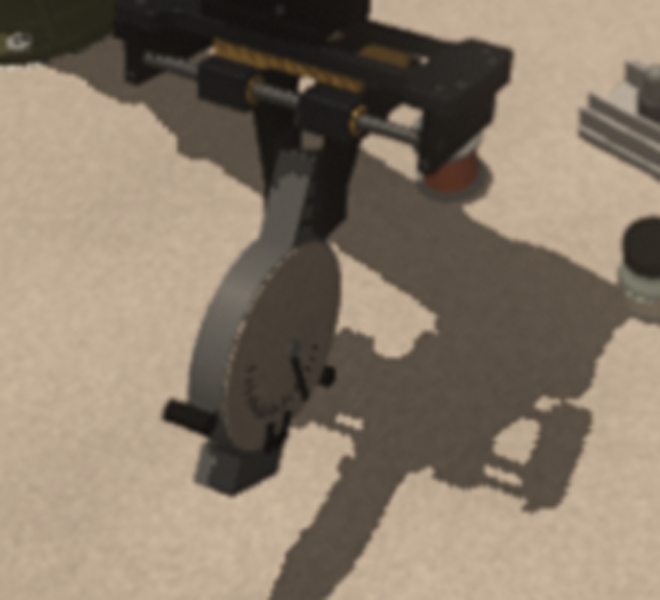

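```bash
cat >> h.py <<'E'
LEAN0=.3866; GO=np.array([-.0613,0,.1323])
def tcp_for(foot,yaw,lean):
    R=toolR(yaw,lean-LEAN0); return np.array(foot)-R.apply(GO),R
def gauge_now():
    p,q,s=cur(); M=q.as_matrix(); foot=p+q.apply(GO)
    gz=q.apply([np.sin(LEAN0),0,-np.cos(LEAN0)]); gx=M[:,1]; yaw=np.arctan2(gx[1],gx[0])
    lean=np.arctan2(gz@np.array([-np.sin(yaw),np.cos(yaw),0]),gz[2]); return foot,yaw,lean,gx[2]
def go(foot,yaw,lean,n=None,**k):
    f0,y0,l0,_=gauge_now(); print('now',f0,y0,l0,_)
    p,q,s=cur(); P,R=tcp_for(foot,yaw,lean); dw=(q.inv()*R).magnitude(); d=np.linalg.norm(P-p)*1000
    n=n or max(1,int(np.ceil(max(d/42,dw/.13))))
    pp,qq=p,q
    for i in range(1,n+1):
        a=i/n; P,R=tcp_for(f0+a*(np.array(foot)-f0),y0+a*(yaw-y0),l0+a*(lean-l0))
        dp=qq.inv().apply(P-pp)*1000; rv=(qq.inv()*R).as_rotvec()
        print([float(round(x,1)) for x in dp]+[float(round(x,3)) for x in rv]); pp,qq=P,R
    print('n',n)
E
python3 - <<'E'
from h import *
np.set_printoptions(precision=4,suppress=True)
go([.56,.0,.135],-.1,.4)
E
```

```text
now [ 0.5635 -0.2783  0.1068] 0.2354307998814854 0.776331826677948 -0.01178397854547214
[31.4, 14.6, -25.2, 0.009, 0.063, 0.056]
[33.3, 13.0, -22.7, 0.016, 0.063, 0.053]
[34.7, 10.0, -20.1, 0.013, 0.063, 0.054]
[35.9, 7.0, -17.4, 0.009, 0.063, 0.055]
[36.8, 3.9, -14.6, 0.006, 0.063, 0.056]
[37.3, 0.9, -11.8, 0.003, 0.063, 0.056]
n 6
```

Request:
step_arm(
  increments=[
    [[31, 15, -25, 0.009, 0.063, 0.056, 0.05], [33, 13, -23, 0.016, 0.063, 0.053, 0.05], [35, 10, -20, 0.013, 0.063, 0.054, 0.05], [36, 7, -17, 0.009, 0.063, 0.055, 0.05], [37, 4, -15, 0.006, 0.063, 0.056, 0.05], [37, 1, -12, 0.003, 0.063, 0.056, 0.05]],
  ],
)

```text
time_s: 5.75
tool_pos: [0.5617, 0.0648, 0.254]
eef_rot: [-0.008, 0.749, 0.663, -0.012]
ft_force: [0.1, -0.3, -5.1]
grip_width: 0.225
```

```bash
python3 - <<'E'
from h import *
np.set_printoptions(precision=4,suppress=True)
go([.555,.156,.12],-.5,.3)
E
```

```text
now [0.5504 0.0034 0.1222] -0.12202499824934179 0.3948235462688943 -0.0282511587745607
[34.6, -1.7, -1.2, -0.029, 0.025, 0.094]
[34.1, -1.8, -0.3, -0.003, 0.024, 0.094]
[33.2, -5.6, 0.6, -0.005, 0.024, 0.094]
[32.0, -9.3, 1.4, -0.007, 0.024, 0.094]
n 4
```

Request:
step_arm(
  increments=[
    [[34, -2, -2, -0.029, 0.025, 0.094, 0.05], [34, -2, -2, -0.003, 0.024, 0.094, 0.05], [33, -6, -1, -0.005, 0.024, 0.094, 0.05], [31, -9, 0, -0.007, 0.024, 0.094, 0.05], [0, 0, 0, 0, 0, 0, 0.05]],
  ],
)

```text
time_s: 6.25
tool_pos: [0.5754, 0.2054, 0.2509]
eef_rot: [-0.024, 0.863, 0.504, 0.032]
ft_force: [-0.0, 1.2, -5.1]
grip_width: 0.226
```

```bash
python3 - <<'E'
from h import *
np.set_printoptions(precision=4,suppress=True)
go([.555,.156,.10],-.5,.3)
a=save('scene','s7');a=save('side','d7')
for n,f,c in(('s7','s7c',(80,220,190,330)),('d7','d7c',(80,230,130,280))):
  cv2.imwrite('pics/'+f+'.png',cv2.resize(cv2.imread('pics/'+n+'.png')[c[0]:c[1],c[2]:c[3]],None,fx=4,fy=4,interpolation=2))
E
```

```text
now [0.5496 0.1618 0.1141] -0.512918528286305 0.3073449916696224 -0.008211396325529037
[-4.5, 5.9, 13.4, -0.007, 0.007, -0.014]
n 1
```

View pics/s7c.png

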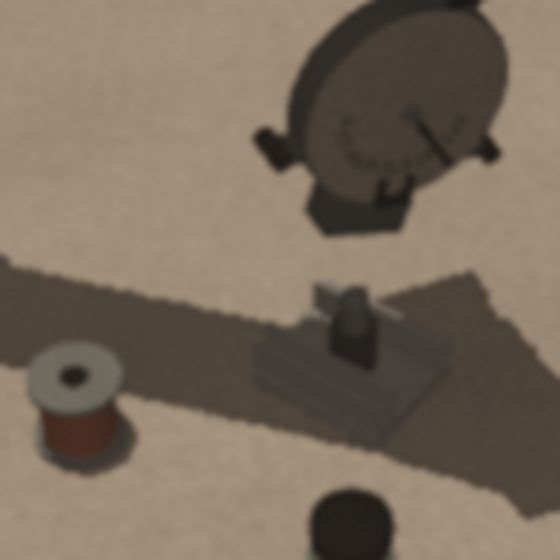

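View pics/d7c.png

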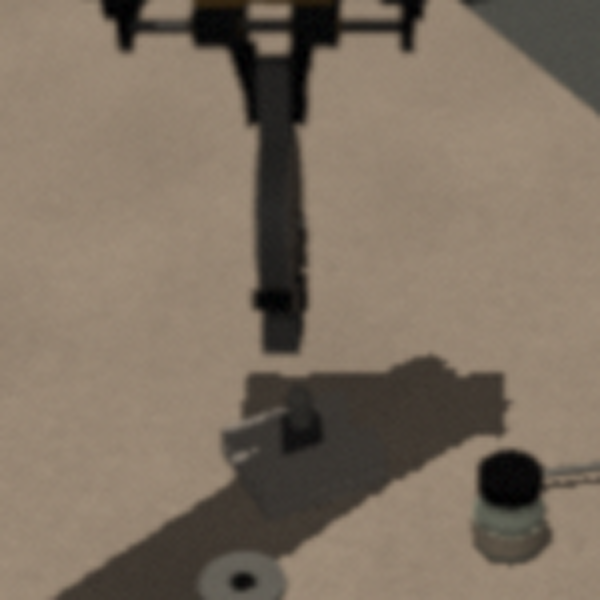

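```bash
python3 - <<'E'
from h import *
np.set_printoptions(precision=3,suppress=True)
si=viewer.camera_info('scene'); di=viewer.camera_info('side')
f,y,l,_=gauge_now(); print(f,y,l)
Rg=Ro.from_euler('z',y)*Ro.from_euler('x',-l)
W=lambda P:Rg.apply(np.array(P,float).reshape(-1,3)/1000)+f
cs=lambda P:(proj(si,W(P))-[190,80]+.5)*4
cd=lambda P:(proj(di,W(P))-[130,80]+.5)*4
print('foot bottom corners scene',cs([[12,-25,0],[12,25,0],[-12,-25,0]]))
print('pivot',cs([13.5,0,80]))
for a in np.arange(-.2,1,.1): print(round(a,1),cs([13.5,50*np.sin(a),80-50*np.cos(a)]), cs([13.5,43*np.sin(a),80-43*np.cos(a)]))
print('side foot',cd([[12,-25,0],[-12,-25,0]]))
E
python3 - <<'E'
import cv2
cv2.imwrite('pics/z7.png',cv2.resize(cv2.imread('pics/s7.png')[78:142,250:322],None,fx=9,fy=9,interpolation=2))
E
```

```text
[0.55  0.156 0.114] -0.515671710324919 0.31198380442695306
foot bottom corners scene [[319.711 245.481]
 [397.467 240.906]
 [299.811 218.4  ]]
pivot [[407.853 119.859]]
-0.2 [[362.468 198.602]] [[368.681 187.819]]
-0.1 [[369.891 199.417]] [[375.074 188.554]]
0.0 [[377.635 199.459]] [[381.751 188.617]]
0.1 [[385.629 198.732]] [[388.649 188.014]]
0.2 [[393.797 197.251]] [[395.704 186.755]]
0.3 [[402.066 195.032]] [[402.852 184.854]]
0.4 [[410.363 192.101]] [[410.026 182.332]]
0.5 [[418.614 188.486]] [[417.163 179.215]]
0.6 [[426.746 184.221]] [[424.198 175.531]]
0.7 [[434.689 179.345]] [[431.071 171.315]]
0.8 [[442.374 173.901]] [[437.718 166.605]]
0.9 [[449.732 167.936]] [[444.081 161.442]]
side foot [[303.467 354.296]
 [266.011 354.534]]
```

View pics/z7.png

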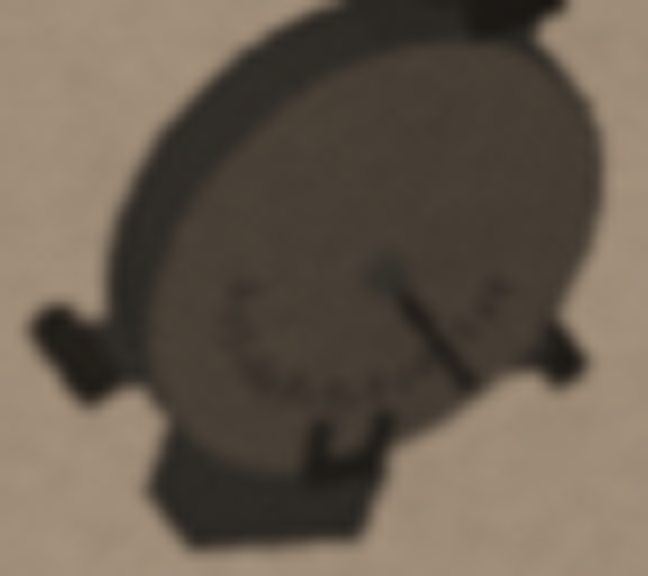

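```bash
python3 - <<'E'
from h import *
np.set_printoptions(precision=4,suppress=True)
go([.555,.1565,.085],-.5,.17,n=3)
E
```

```text
now [0.5498 0.1556 0.114 ] -0.515671710324919 0.31198380442695306 -0.006563225640124851
[-5.9, 0.3, 7.0, -0.006, 0.047, -0.006]
[-6.4, 1.1, 7.0, 0.001, 0.047, -0.005]
[-6.9, 1.2, 7.0, 0.001, 0.047, -0.005]
n 3
```

Request:
step_arm(
  increments=[
    [[-6, 0, 7, -0.006, 0.047, -0.006, 0.05], [-6, 1, 7, 0, 0.047, -0.005, 0.05], [-7, 1, 7, 0, 0.047, -0.005, 0.05], [0, 0, 0, 0, 0, 0, 0.05], [0, 0, 0, 0, 0, 0, 0.05], [0, 0, 0, 0, 0, 0, 0.05]],
  ],
)

```text
time_s: 6.95
tool_pos: [0.5683, 0.1745, 0.2194]
eef_rot: [-0.051, 0.857, 0.505, 0.088]
ft_force: [0.5, -0.1, -4.7]
grip_width: 0.222
```

```bash
cat > look.py <<'E'
from h import *
import sys
np.set_printoptions(precision=4,suppress=True)
t=sys.argv[1]
print(gauge_now())
a=save('scene','s'+t);b=save('side','d'+t)
print(gauge_now(),r.get_state()['ft_force'],r.get_state()['time_s'])
cv2.imwrite('pics/z'+t+'.png',cv2.resize(cv2.imread('pics/s'+t+'.png')[80:190,240:340],None,fx=5.4,fy=5.4,interpolation=2))
cv2.imwrite('pics/y'+t+'.png',cv2.resize(cv2.imread('pics/d'+t+'.png')[110:215,160:270],None,fx=5.4,fy=5.4,interpolation=2))
si=viewer.camera_info('scene'); di=viewer.camera_info('side')
f,y,l,_=gauge_now(); Rg=Ro.from_euler('z',y)*Ro.from_euler('x',-l)
W=lambda P:Rg.apply(np.array(P,float).reshape(-1,3)/1000)+f
cs=lambda P:(proj(si,W(P))-[240,80]+.5)*5.4
cd=lambda P:(proj(di,W(P))-[160,110]+.5)*5.4
print('scene foot corners',cs([[12,-25,0],[12,25,0]]),'pivot',cs([13.5,0,80]))
for A in (0,.1,.2,.3): print(A,cs([13.5,50*np.sin(A),80-50*np.cos(A)])-cs([13.5,0,80]))
print('side foot',cd([[12,-25,0],[-12,-25,0]]))
print('stud top scene',(proj(si,[.555,.1565,.07])-[240,80]+.5)*5.4,'side',(proj(di,[.555,.1565,.07])-[160,110]+.5)*5.4)
E
python3 look.py 8
```

```text
(array([0.5523, 0.1453, 0.0775]), np.float64(-0.5053631070895752), np.float64(0.18327041051979584), np.float64(0.0008057746122842602))
(array([0.5528, 0.1465, 0.0779]), np.float64(-0.5042481625608874), np.float64(0.1819091651151938), np.float64(0.0012596233673564938)) [-0.1326  0.8433 -3.6398] 7.05
scene foot corners [[152.4311 420.3052]
 [258.6965 398.9061]] pivot [[247.1341 252.9085]]
0 [[-25.0312 101.3609]]
0.1 [[-14.1294  98.8232]]
0.2 [[-3.1344 95.3466]]
0.3 [[ 7.856 90.967]]
side foot [[266.6257 389.6718]
 [216.863  390.3459]]
stud top scene [[209.8521 393.3617]] side [[240.7378 365.142 ]]
```

View pics/z8.png

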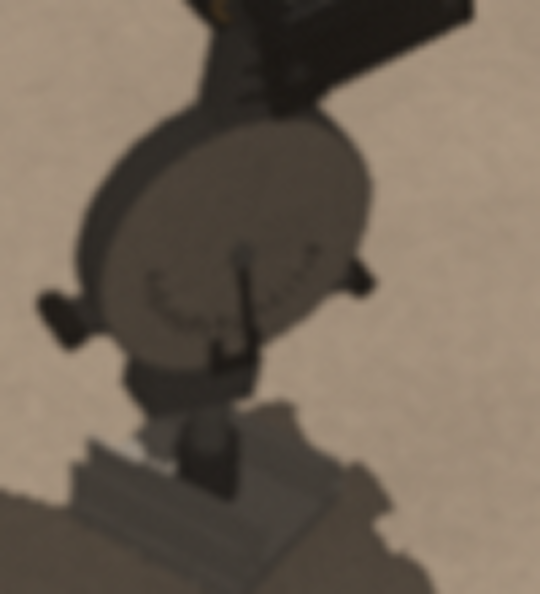

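View pics/y8.png

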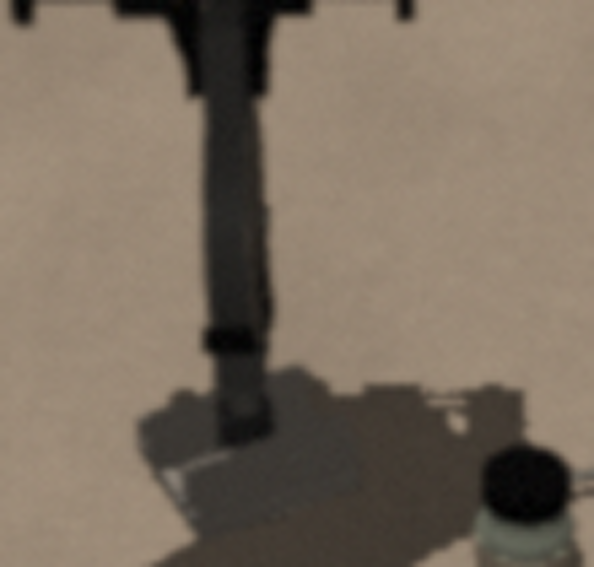

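```bash
python3 - <<'E'
from h import *
np.set_printoptions(precision=4,suppress=True)
go([.555,.1565,.078],-.5,.18,n=2)
E
```

```text
now [0.5528 0.1465 0.0779] -0.5042481625608874 0.1819091651151938 0.0012596233673564938
[4.7, -1.3, 0.9, 0.002, 0.001, -0.002]
[4.7, -1.5, 0.9, 0.0, 0.001, -0.002]
n 2
```

Request:
step_arm(
  increments=[
    [[5, -1.5, 1, 0, 0, 0, 0.05], [5, -1.5, 1, 0, 0, 0, 0.05], [0, 0, 0, 0, 0, 0, 0.05]],
  ],
)

```text
time_s: 7.35
tool_pos: [0.5718, 0.1891, 0.2207]
eef_rot: [-0.051, 0.856, 0.507, 0.089]
ft_force: [0.5, -0.0, -4.3]
grip_width: 0.225
```

```bash
python3 - <<'E'
from h import *
np.set_printoptions(precision=4,suppress=True)
go([.555,.1565,.065],-.5,.18,n=3); print(cur()[2]['ft_force'],cur()[2]['joint_velocities'])
E
```

```text
now [0.5562 0.1599 0.0787] -0.5014624272528914 0.18131247372284987 0.002261619063632536
[-2.2, 0.5, 4.2, 0.002, 0.0, -0.0]
[-2.2, 0.2, 4.2, 0.0, 0.0, -0.0]
[-2.2, 0.2, 4.2, 0.0, 0.0, -0.0]
n 3
[ 0.4515 -0.0344 -4.2652] [-0.0038  0.0003  0.0038 -0.0052  0.0055  0.0051  0.0014]
```

Request:
step_arm(
  increments=[
    [[-2, 0, 4, 0, 0, 0, 0.05], [-2, 0, 4, 0, 0, 0, 0.05], [-1.5, 0, 3, 0, 0, 0, 0.05], [0, 0, 0, 0, 0, 0, 0.05]],
  ],
)

```text
time_s: 7.75
tool_pos: [0.571, 0.188, 0.209]
eef_rot: [-0.051, 0.855, 0.508, 0.09]
ft_force: [0.8, 1.0, -2.3]
grip_width: 0.228
```

```bash
python3 look.py 9
```

```text
(array([0.5558, 0.1591, 0.0669]), np.float64(-0.4997621151265459), np.float64(0.17840761166310917), np.float64(0.003635795644015616))
(array([0.5558, 0.159 , 0.0674]), np.float64(-0.49985265307260274), np.float64(0.17850524919744462), np.float64(0.0036444797913440796)) [ 0.3355  0.4191 -2.3643] 7.85
scene foot corners [[175.7754 424.394 ]
 [279.8979 402.5747]] pivot [[269.4241 259.313 ]]
0 [[-25.0382  99.7027]]
0.1 [[-14.3571  97.1271]]
0.2 [[-3.5793 93.6286]]
0.3 [[ 7.1991 89.243 ]]
side foot [[262.1357 390.2201]
 [213.023  391.023 ]]
stud top scene [[209.8521 393.3617]] side [[240.7378 365.142 ]]
```

View pics/z9.png

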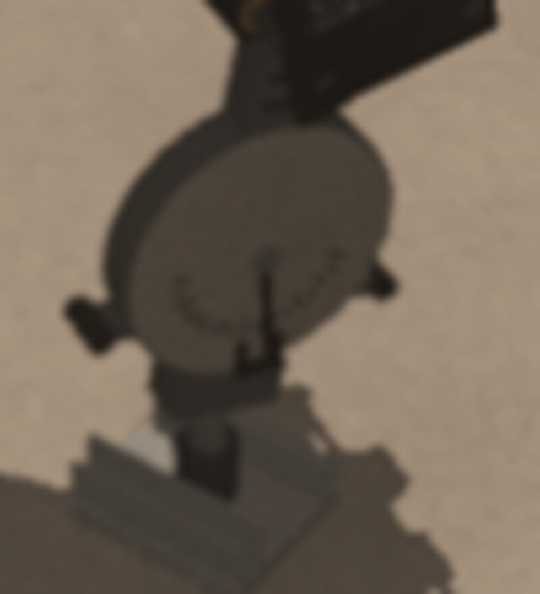

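View pics/y9.png

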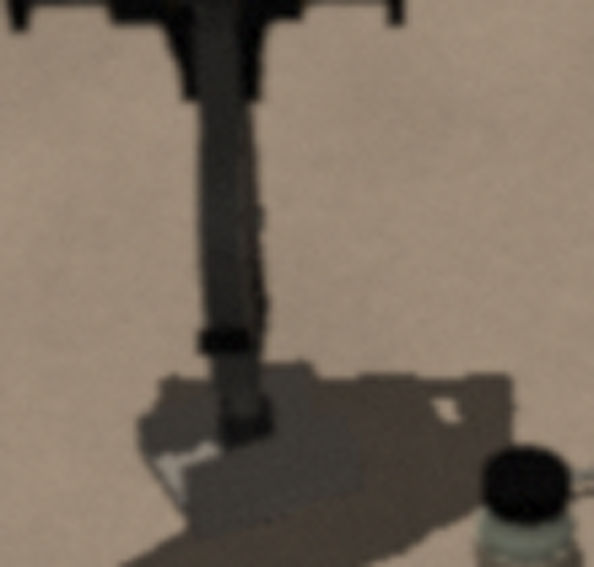

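Request:
step_arm(
  increments=[
    [[-1.5, 0, 3, 0, 0, 0, 0.05], [-0.5, 0, 1, 0, 0, 0, 0.05], [0, 0, 0, 0, 0, 0, 0.05], [0, 0, 0, 0, 0, 0, 0.05], [0, 0, 0, 0, 0, 0, 0.05], [0, 0, 0, 0, 0, 0, 0.05], [0, 0, 0, 0, 0, 0, 0.05], [0, 0, 0, 0, 0, 0, 0.05]],
  ],
)

```text
time_s: 8.65
tool_pos: [0.5709, 0.1876, 0.2068]
eef_rot: [-0.052, 0.855, 0.508, 0.092]
ft_force: [-0.8, 1.0, 0.1]
grip_width: 0.227
```

```bash
python3 look.py 10; python3 - <<'E'
import cv2
cv2.imwrite('pics/q10.png',cv2.resize(cv2.imread('pics/s10.png')[115:160,265:310],None,fx=12,fy=12,interpolation=2)*1)
E
```

```text
(array([0.5559, 0.1591, 0.0646]), np.float64(-0.4998715290241234), np.float64(0.17549400728077724), np.float64(0.003950991167764914))
(array([0.5559, 0.1591, 0.0646]), np.float64(-0.4998776824514345), np.float64(0.17556757215872068), np.float64(0.003937007883387314)) [ 0.0977 -0.0404 -1.7981] 8.75
scene foot corners [[175.8527 429.4072]
 [279.8275 407.2567]] pivot [[268.8244 264.8657]]
0 [[-24.6591  99.2536]]
0.1 [[-13.9939  96.645 ]]
0.2 [[-3.2351 93.1181]]
0.3 [[ 7.5214 88.7088]]
side foot [[262.5506 394.6217]
 [213.5146 395.4235]]
stud top scene [[209.8521 393.3617]] side [[240.7378 365.142 ]]
```

View pics/z10.png

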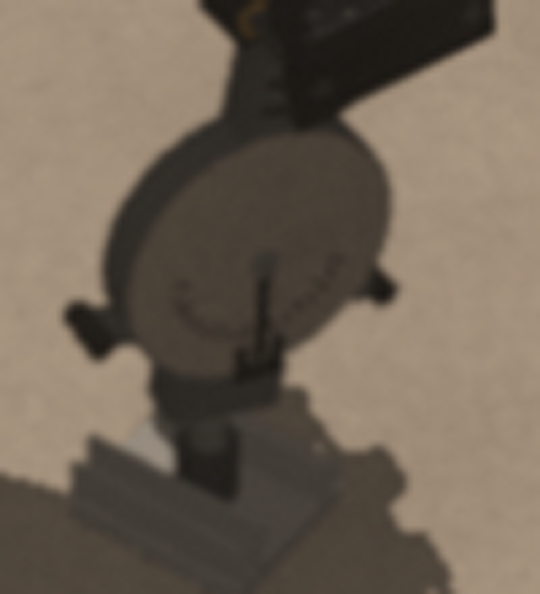

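View pics/q10.png

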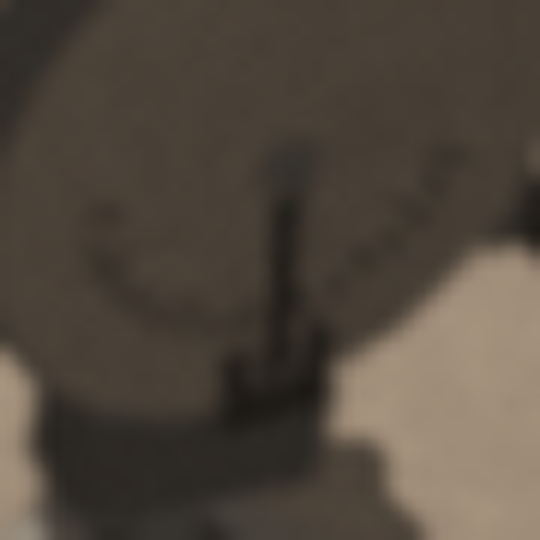

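Request:
step_arm(
  increments=[
    [[-0.5, 0, 1, 0, 0, 0, 0.05], [0, 0, 0, 0, 0, 0, 0.05], [0, 0, 0, 0, 0, 0, 0.05], [0, 0, 0, 0, 0, 0, 0.05], [0, 0, 0, 0, 0, 0, 0.05], [0, 0, 0, 0, 0, 0, 0.05], [0, 0, 0, 0, 0, 0, 0.05], [0, 0, 0, 0, 0, 0, 0.05]],
  ],
)

```text
time_s: 9.55
tool_pos: [0.5708, 0.1876, 0.2059]
eef_rot: [-0.052, 0.855, 0.508, 0.092]
ft_force: [-0.6, 1.8, -0.7]
grip_width: 0.224
```

```bash
python3 look.py 11 | head -2; python3 - <<'E'
from h import *
im=[];F=[]
for i in range(12):
    im.append(viewer.grab_frame('scene')[115:160,265:310,::-1]); F.append(cur()[2]['ft_force'][2])
print(np.mean(F),np.std(F),gauge_now())
a=cv2.resize(im[0],None,fx=8.5,fy=8.5,interpolation=2);b=cv2.resize(im[-1],None,fx=8.5,fy=8.5,interpolation=2)
cv2.imwrite('pics/q11.png',np.clip(np.hstack([a,b])*1.6,0,255).astype(np.uint8))
E
```

```text
(array([0.5559, 0.1591, 0.0636]), np.float64(-0.4997839420336929), np.float64(0.1750302172759551), np.float64(0.004057841378183366))
(array([0.5559, 0.1591, 0.0637]), np.float64(-0.49975833426920474), np.float64(0.17501373269710008), np.float64(0.004075230224407728)) [ 0.2228  0.0283 -1.4074] 9.65
-0.5794332021174298 0.5178100412799753 (array([0.55595689, 0.15901241, 0.06361245]), np.float64(-0.4998703938334854), np.float64(0.1751023113300485), np.float64(0.004073915819783586))
```

View pics/q11.png

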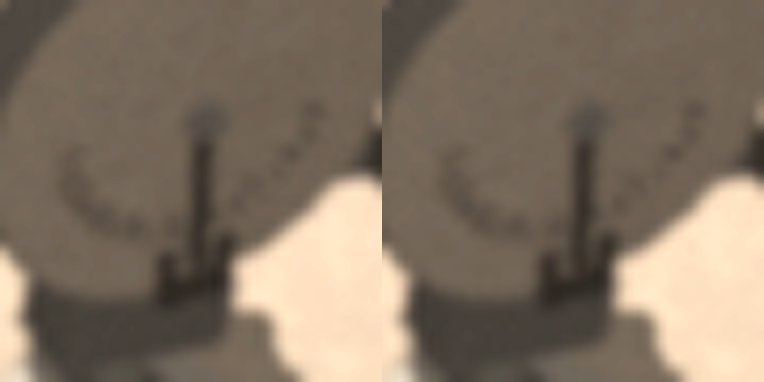

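View pics/y11.png

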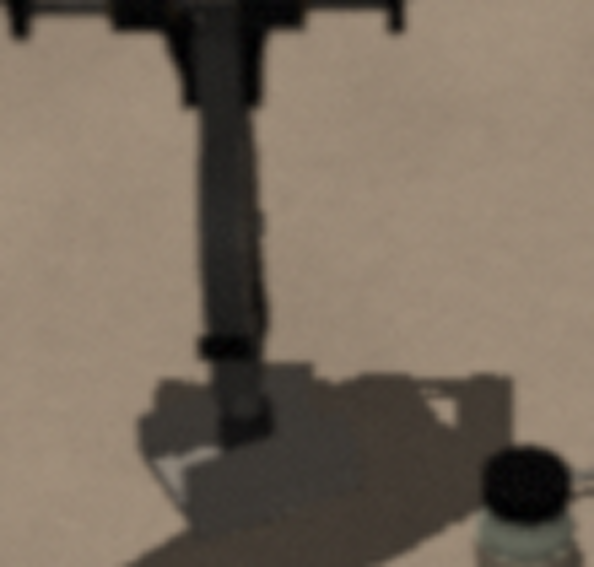

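The pointer is in the same place in frames about 0.55 s apart, midway between the prongs. In the left half of the picture the tip is at column ~198 and the prongs at ~165 and ~224. Contact force and foot height both give about 6.5 mm of stud travel, so I'm handing in.

```bash
python3 -c "
from plant import r
print(r.sign_off()); print(r.get_state()['time_s'])"
```

```text
the job is handed in; nothing more can be done
None
the job is handed in; nothing more can be done
```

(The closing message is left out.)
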